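# Crank the vial carousel up to mixing speed and park it

### The arm

A 6-joint arm with a two-finger parallel gripper is mounted at the origin on the work surface. World frame = base frame: x ahead of the robot, y to its left, z up, the work surface at z = 0. Lengths are in mm, angles in rad, forces in N, time in s.
With the tool pointing down it reaches from about 300 to 775 mm from the base axis. Payload 14.6 kg.
Tool frame: the origin (TCP) lies at the very end of the fingers, on their centre line; the grasp point (between the pads) lies 19 mm behind it; z points along the fingers, y is the line along which they close (so a half turn about z gives the same grasp; the last joint's range is limited). The gripper opens to 94 mm and grips with 3 to 60 N. Pads are 16 mm wide; open, the fingers measure 119 mm over their backs; the gripper's body (75 mm by 177 mm) begins 78 mm behind the grasp point.
Start: joints at [1.238, 0.3, 1.521, -0, 1.321, -0.067], TCP at [144.472, 530.676, 205.446] pointing down, gripper open.
Joint ranges: [-3.03, 3.03], [-0.79, 2.21], [0.23, 2.52], [-1.04, 4.18], [0, 3.07], [-2.55, 2.55]. Speed limits (rad/s): [2.22, 2.22, 2.57, 3.14, 3.14, 3.14].

### API

Orientations are given as [roll, pitch, yaw] about the fixed x, y, z axes, in that order (R = Rz(yaw) Ry(pitch) Rx(roll)).
In Python, from cell import manip gives the robot as it stands.
- The arm moves only by the tool servo_tool, never from a script. Its argument "rows" is a list of rows, each a list of 7 numbers: the turn, a rotation vector about the world's x, y, z in degrees, then the shift along the world's x, y, z in mm, then the closure, from 0 (fully open) to 1 (shut). In form: [[rx, ry, rz, dx, dy, dz, fingers], ...]. A call has 1 to 20 rows; each row shifts and turns the commanded pose from where the row before left it; what a row does not reach is not made up. A row lasts 1/8 s, in which the tool goes at most 62.5 mm and 10.7 degrees, less where a joint would pass 70% of its speed; a pose out of reach is approached as far as the arm can. A call with a gripper value outside its range is refused whole. The fingers move at their own pace and stop on an object; "grip_force" is the grip in N (left out, the last holds). Time passes only in rows, so rows that do not move let the fingers close. It gives the time, the measured TCP pose, the force, the opening and the grip force at its end, in the units of the state.
- manip.read_state(): the state, without advancing time (a new reading comes with each control period).
- manip.camera(name): name is "scene" or "top" or "wrist"; returns the picture (420x560x3 uint8, red, green, blue); there is no depth.
- manip.camera_info(name): a dict with "fx", "fy", "cx", "cy" (pixels), "position" and "rotation" of the camera in the world; the wrist camera has in their place "T_tool_cam" (4x4, takes a point from camera to tool coordinates, whose origin is the TCP and whose axes are the flange's). Camera axes: x right, y down, z forward; pixel columns grow to the right and rows downward; lengths in mm; the calibration is good to about 2 mm. A picture is of the moment at which its call begins: read the wrist's pose just before it. camera_info takes no time and is no camera call.
- manip.sign_off(): hands the job in; it is judged then, once.
The state is a dict: "clock": time; "joints": joint angles; "qd": joint speeds; "effort": joint torques, N m; "eef_pos": TCP position; "eef_rot": TCP orientation; "wrist_force": force on the tool from outside, world axes, zero at the start; "moment": the same for the moment, N m; "finger_gap": finger opening in mm; "finger_force": force on a finger pad.
Only numpy, scipy, OpenCV 4.12 (cv2) and the standard library are available. Lean on these libraries where they do the work, as an engineer would, in place of code of your own. Each camera call takes 0.05 s, during which the arm holds its last target. There are 200 camera calls.

### The job

Re-suspend the settled samples: take the yellow grip of the mixer's crank and turn the vial carousel counter-clockwise (seen from above) up to about 25 turns per minute, and keep the carousel, not just the crank, between 22 and 28 turns per minute for at least six seconds without ever letting it exceed 38. Then bring it to a standstill with the red-capped vial squarely at the red pointer and let go of the crank. Work it by the crank only: do not touch the disc, the vials or the orange drag shoe, and leave the bottles and glassware around it where they stand.

Things in the scene. Friction and masses are not known exactly. Their poses are not given: they have to be found in the camera images.
- mixer: Hand-cranked vial mixer, fixed to the table (place and yaw differ each time): round white base 340 mm across, 48 mm high. Origin on the vertical rotation axis at table height, z up. Its x axis points to the red pointer, an upright red post 120 mm high with a red arrowhead pointing inwards, 165 mm from the axis. Nothing on it but the crank is higher than 125 mm.
- rotor (a joint): Angle of the carousel in its base, rad: 0 or any whole number of turns (2 pi) when the red-capped vial is at the red pointer; grows counter-clockwise seen from above, without limit or wrapping. 25 turns per minute is 2.62 rad/s. The bearing drags the carousel with 0.005 N m per rad/s plus 0.003 N m of dry friction (nominal); the drag shoe adds more.
- carousel: Turning aluminium disc, 290 mm across, faces 54 and 74 mm above the table, with 8 amber vials (28 mm across, centres 90 mm from the axis, tops at 122 mm) clamped round it, one with a red cap, seven white. Origin on the axis at the underside, x axis towards the red cap. A flywheel: inertia 0.035 kg m2 nominal, actual 0.7 to 1.4 times that. Not to be touched.
- red_vial (a point): Centre of the red-capped vial near its top, 90 mm from the axis, 120 mm above the table; turns with the carousel.
- pointer (a point): The place in front of the red pointer where the centre of the red-capped vial must stop: 90 mm from the axis towards the pointer, 120 mm above the table; fixed to the base.
- shoe: Orange drag shoe, 26 x 40 mm, 34 mm high, loose in a dark steel guide opposite the pointer, 126 mm from the axis; its felt feet ride on the disc's outer ring under its own weight (45 g), so the carousel stays put when parked. Dry friction torque on the carousel about 0.04 N m nominal; actual 0.4 to 1.8 times that, different each time. Origin: centre of its underside. Not to be touched.
- hub (a point): Centre of the crank's hub on the rotation axis, top of the hub, 158 mm above the table. Inside, only an eddy-current slip coupling joins crank and carousel: torque 0.05 N m per rad/s of difference in speed. So the carousel lags, turns slower (2.62 rad/s steady needs about 3.2 to 4.4 at the crank), coasts on when the crank stops, drags a free crank along; no fixed angle between them.
- crank_grip (a point): Upright yellow crank grip: cylinder 30 mm across, from 160 to 208 mm above the table, on the end of the blue crank arm 55 mm from the axis (arm 24 mm wide, top at 155 mm). This point: on the grip's axis, 190 mm up. The grip revolves freely on its pin: hold it from above at constant orientation and carry it round. The crank starts at any angle, turns endlessly, weighs 0.15 kg.
- amber_bottle: Amber reagent bottle with black cap, 90 mm across, 190 mm high, loose; leave alone. Origin: centre of its underside.
- beaker: Clear plastic beaker, 76 mm across, 95 mm high, loose; leave alone. Origin: centre of its underside.
- wash_bottle: White wash bottle, 66 mm across, 150 mm high, loose; leave alone. Origin: centre of its underside.
- flask: Green glass conical flask, 84 mm across, 124 mm high, loose; leave alone. Origin: centre of its underside.
- jar: Sample jar with blue lid, 70 mm across, 70 mm high, loose; leave alone. Origin: centre of its underside.

How it is judged:
By the outcome, as a careful person would: the job done as asked, in the order asked, and still so for the second after the job is handed in, with the robot touching nothing.
It also fails if it takes over 58 s, if anything falls off the work surface, if the arm or the gripper's body presses on something with over 40 N, if the wrist force passes 120 N, or if a joint passes its speed limit or range.

## Working session

There is one attempt and no reset: what is moved stays moved. The work goes in short steps, Python scripts to look and compute and a tool call to move; the robot and the scene stay as the last step left them, time stands still between calls to the robot, and variables do not carry over. Pictures are saved under pics/ and viewed, at most 10 in all, crops included, and the job is handed in when it is done.

Besides the shell and the picture viewer there is one more tool, called after "Request:" as name(argument=value, ...) on one line, values as JSON. servo_tool: Moves the arm, as the interface text tells. Its arguments: {"type":"object","properties":{"rows":{"type":"array","items":{"type":"array","items":{"type":"number"}}},"grip_force":{"type":"number"}},"required":["rows"]}

```bash
mkdir -p pics; ls
python3 - <<'E'
from cell import manip
import cv2
s=manip.read_state(); print(s)
for n in ("scene","top"):
    im=manip.camera(n); cv2.imwrite(f"pics/{n}0.png",im[:,:,::-1]); print(n,manip.camera_info(n))
print(manip.camera_info("wrist"))
E
```

```text
pics
{'clock': 0.0, 'joints': array([ 1.23836877e+00,  3.00486785e-01,  1.52159659e+00, -3.43784106e-06,
        1.32069211e+00, -6.65830558e-02]), 'qd': array([ 1.34864584e-03,  2.13209985e-03, -6.82041847e-04,  8.03863233e-05,
       -7.21299398e-04,  8.22089958e-04]), 'effort': array([ 2.30516940e-03, -5.31812489e+01, -3.52731156e+01,  7.08895829e-02,
        2.45453732e-02, -1.42888407e-04]), 'eef_pos': array([144.4054054 , 530.42670008, 204.8711668 ]), 'eef_rot': array([-3.14041223e+00, -7.53755321e-05,  2.87574896e+00]), 'wrist_force': array([-0.02685148,  1.1779747 , -0.58022266]), 'moment': array([-0.03124662, -0.02769763, -0.00340434]), 'finger_force': 0.0, 'finger_gap': 94.35617476715618}
scene {'fx': 445.3569231273328, 'fy': 445.3569231273328, 'cx': 279.90125473822, 'cy': 210.89463736716723, 'position': array([1270.62088046,  434.7948883 , 1236.70110162]), 'rotation': array([-2.48826283, -0.00666979,  2.06549831])}
top {'fx': 394.44462133990453, 'fy': 394.44462133990453, 'cx': 281.88995644902735, 'cy': 210.05375496045562, 'position': array([ 361.27456777,   25.41866554, 1110.7601965 ]), 'rotation': array([-2.95330435, -0.01105948, -1.57522401])}
{'fx': 303.3868805178614, 'fy': 303.3868805178614, 'cx': 279.26904905063, 'cy': 207.19795783299756, 'T_tool_cam': array([[-4.41885017e-04, -9.58968678e-01, -2.83511691e-01,
         8.11955125e+01],
       [ 9.99999813e-01, -5.43755059e-04,  2.80620301e-04,
         9.55727651e-02],
       [-4.23266995e-04, -2.83511514e-01,  9.58968739e-01,
        -1.79208353e+02],
       [ 0.00000000e+00,  0.00000000e+00,  0.00000000e+00,
         1.00000000e+00]])}
```

View pics/top0.png

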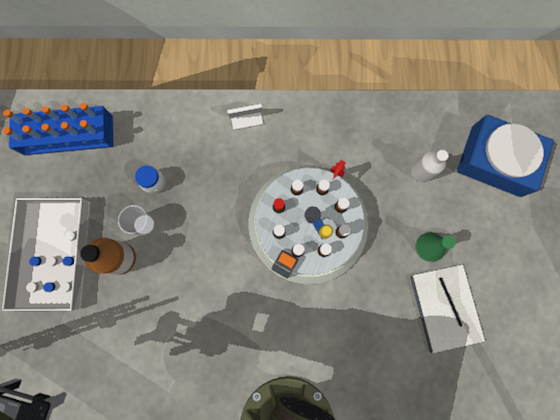

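View pics/scene0.png

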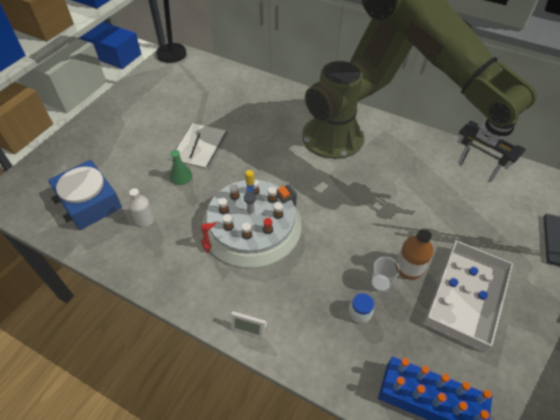

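The top view shows the mixer at about (312,222). The grip is yellow at (326,231), the hub at (313,214), the red cap at (279,205), the pointer at (339,168) and the shoe at (286,262). The scene view agrees, and nothing tall stands close to the mixer.

```bash
cat > h.py <<'E'
import numpy as np, cv2
from scipy.spatial.transform import Rotation as Ro
from cell import manip
def pose(name,s=None):
    ci=manip.camera_info(name)
    if name!="wrist": return ci,Ro.from_euler("xyz",ci["rotation"]).as_matrix(),np.array(ci["position"])
    T=np.eye(4); T[:3,:3]=Ro.from_euler("xyz",s["eef_rot"]).as_matrix(); T[:3,3]=s["eef_pos"]
    T=T@ci["T_tool_cam"]; return ci,T[:3,:3],T[:3,3]
def toplane(P,uv,z):
    ci,R,p=P; uv=np.atleast_2d(uv)
    d=np.c_[(uv[:,0]-ci["cx"])/ci["fx"],(uv[:,1]-ci["cy"])/ci["fy"],np.ones(len(uv))]@R.T
    return p+d*((z-p[2])/d[:,2])[:,None]
def proj(P,X):
    ci,R,p=P; c=(np.atleast_2d(X)-p)@R
    return np.c_[ci["fx"]*c[:,0]/c[:,2]+ci["cx"],ci["fy"]*c[:,1]/c[:,2]+ci["cy"]]
def blobs(im,lo,hi,amin=8):
    h=cv2.cvtColor(im,cv2.COLOR_RGB2HSV); 
    m=cv2.inRange(h,lo,hi) if lo[0]<=hi[0] else cv2.inRange(h,(lo[0],lo[1],lo[2]),(180,hi[1],hi[2]))|cv2.inRange(h,(0,lo[1],lo[2]),hi)
    n,_,st,c=cv2.connectedComponentsWithStats(m)
    o=[(st[i,4],*c[i].round(1)) for i in range(1,n) if st[i,4]>=amin]; return sorted(o,reverse=True),m
RED=((172,130,60),(6,255,255)); YEL=((20,120,90),(34,255,255)); ORG=((7,150,120),(17,255,255))
E
python3 - <<'E'
from h import *
for n in ("top","scene"):
    im=cv2.imread(f"pics/{n}0.png")[:,:,::-1].copy(); P=pose(n)
    for nm,c,z in (("red",RED,122),("yel",YEL,200),("org",ORG,105)):
        for a,u,v in blobs(im,*c)[0][:4]:
            print(n,nm,a,u,v,toplane(P,(u,v),z)[0].round(0))
    if n=="top":
        caps=[(297,187),(323,186),(343,204),(344,229),(325,250),(298,250),(279,231),(279,205)]
        X=toplane(P,caps,122)[:,:2]; print(X.round(0))
        (c,_)=np.linalg.lstsq(np.c_[2*X,np.ones(8)],(X**2).sum(1),rcond=None)[:2]; print(c, np.hypot(*(X-c[:2]).T))
        print("hub",toplane(P,(313,214),158))
E
```

```text
top red 157 338.3 168.8 [ 659. -134.  122.]
top red 100 278.7 203.9 [566.  22. 122.]
top yel 134 325.3 231.2 [484. -86. 200.]
top org 169 286.5 259.7 [425.   2. 105.]
top org 147 96.0 266.8 [409. 481. 105.]
top org 40 6.5 112.5 [823. 756. 105.]
top org 37 25.9 110.9 [828. 705. 105.]
[[ 610.  -26.]
 [ 613.  -93.]
 [ 565. -143.]
 [ 500. -143.]
 [ 447.  -94.]
 [ 448.  -26.]
 [ 496.   21.]
 [ 563.   21.]]
[ 5.29621876e+02 -6.09676840e+01 -2.76367626e+05] [87.93031417 88.99849853 89.47017221 87.53479129 88.54620614 88.98230775
 88.84926996 88.41895491]
hub [[532.73549003 -62.30702604 158.        ]]
scene red 172 206.1 235.4 [ 705. -115.  122.]
scene red 58 267.4 222.3 [574.  23. 122.]
scene yel 108 249.4 176.6 [496. -83. 200.]
scene org 102 427.5 251.0 [426. 491. 105.]
scene org 88 283.8 191.6 [428.   3. 105.]
scene org 44 486.9 393.5 [757. 741. 105.]
scene org 44 484.1 414.2 [808. 745. 105.]
```

Run:
```python
import cv2
a=cv2.imread("pics/top0.png")[150:300,235:385]; b=cv2.imread("pics/scene0.png")[150:280,180:310]
cv2.imwrite("pics/crop0.png",cv2.hconcat([cv2.resize(a,(400,400)),cv2.resize(b,(400,400))]))
```

```text
(no output)
```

View pics/crop0.png

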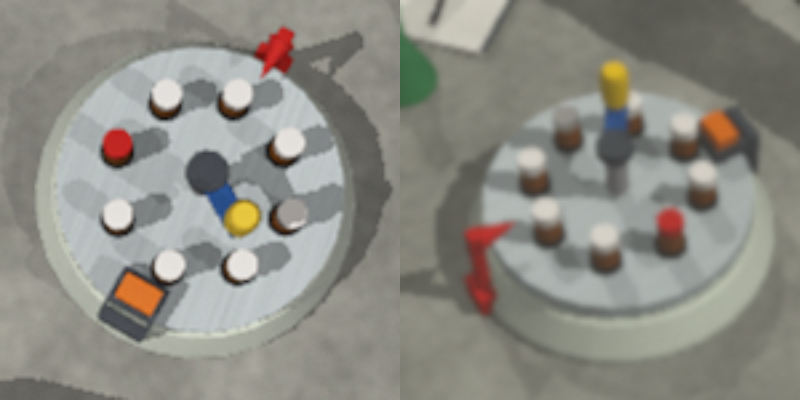

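Request:
servo_tool(rows=[[0,0,0,21,-38.5,35,0],[0,0,0,21,-38.5,20,0],[0,0,0,21,-38.5,0,0],[0,0,0,21,-38.5,0,0],[0,0,0,21,-38.5,0,0],[0,0,0,21,-38.5,0,0],[0,0,0,21,-38.5,0,0],[0,0,0,21,-38.5,0,0],[0,0,0,21,-38.5,0,0],[0,0,0,21,-38.5,0,0],[0,0,0,21,-38.5,0,0],[0,0,0,21,-38.5,0,0],[0,0,0,21,-38.5,0,0],[0,0,0,21,-38.5,0,0],[0,0,0,21,-38.5,0,0],[0,0,0,21,-38.5,0,0],[0,0,0,0,0,0,0],[0,0,0,0,0,0,0]], grip_force=25)

```text
clock: 2.35
eef_pos: [480.2, -85.0, 260.2]
eef_rot: [3.141, -0.001, 2.876]
wrist_force: [-0.2, 0.8, 0.8]
finger_gap: 93.8
finger_force: 0.0
```

Run:
```python
from h import *
s=manip.read_state(); print({k:s[k] for k in("clock","joints","eef_pos","eef_rot","wrist_force")})
im=manip.camera("wrist"); cv2.imwrite("pics/w1.png",im[:,:,::-1]); P=pose("wrist",s)
print("tcp px",proj(P,s["eef_pos"]))
for nm,c,z in (("red",RED,122),("yel",YEL,208),("org",ORG,108)):
    for a,u,v in blobs(im,*c)[0][:4]: print(nm,a,u,v,toplane(P,(u,v),z)[0].round(1))
```

```text
{'clock': 2.35, 'joints': array([-2.50360069e-01,  1.20858231e-01,  1.60955205e+00,  1.26027862e-04,
        1.41194899e+00, -1.55522541e+00]), 'eef_pos': array([480.1635496 , -84.97751529, 260.16631486]), 'eef_rot': array([ 3.14148018e+00, -7.68464280e-04,  2.87564173e+00]), 'wrist_force': array([-0.24129976,  0.8166898 ,  0.81896419])}
tcp px [[279.05938139 249.31957549]]
red 431 388.8 243.2 [565.9  20.2 122. ]
red 151 276.9 323.0 [ 634.7 -129.9  122. ]
yel 1115 276.1 224.8 [481.5 -87.8 208. ]
yel 25 105.8 322.8 [ 531.  -259.7  208. ]
yel 14 93.2 325.7 [ 530.9 -271.9  208. ]
yel 10 112.6 324.1 [ 533.9 -254.4  208. ]
org 871 343.0 124.2 [ 4.26e+02 -3.00e-01  1.08e+02]
```

View pics/w1.png

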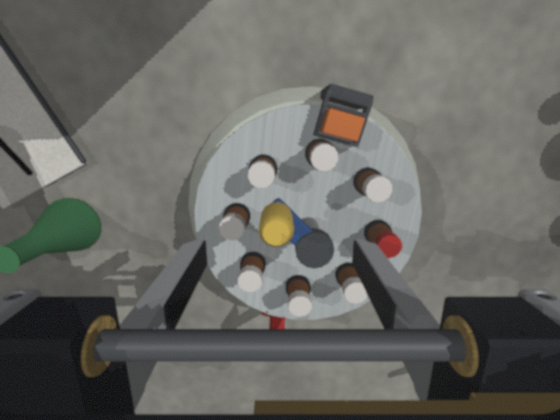

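The wrist view shows the grip at (277,228), the hub at (315,246), the red cap at (389,243) and the shoe at (343,124). The pointer at (277,323) is half hidden behind the gripper bar.

```bash
cat >> h.py <<'E'
from scipy.optimize import least_squares
def caps(im,P,c0=(530.5,-61),z=122):
    h=cv2.cvtColor(im,cv2.COLOR_RGB2HSV); m=cv2.inRange(h,(0,0,165),(180,60,255))
    n,_,st,c=cv2.connectedComponentsWithStats(cv2.morphologyEx(m,cv2.MORPH_OPEN,np.ones((3,3),np.uint8)))
    X=toplane(P,c,z)[:,:2]; r=np.hypot(*(X-c0).T)
    return [(st[i,4],X[i]) for i in range(1,n) if abs(r[i]-90)<8 and st[i,4]>30]
E
python3 - <<'E'
from h import *
s=manip.read_state()
for n in("w1","top0"):
    im=cv2.imread(f"pics/{n}.png")[:,:,::-1].copy(); P=pose("wrist",s) if n=="w1" else pose("top")
    C=caps(im,P); red=[toplane(P,b[1:],122)[0][:2] for b in blobs(im,*RED)[0][:2]]
    red=[r for r in red if abs(np.hypot(*(r-[530.5,-61]))-90)<8][0]
    X=np.array([c[1] for c in C]+[red]); print(len(X),[c[0] for c in C])
    f=least_squares(lambda p:np.hypot(*(X-p[:2]).T)-p[2],[530,-61,90]); print(n,f.x.round(1),f.fun.round(1))
    d=X-f.x[:2]; a=np.degrees(np.arctan2(d[:,1],d[:,0])); print(a.round(1),"red",a[-1],"shared", (np.mean((a-a[-1]+22.5)%45-22.5)+a[-1]).round(1))
    m=blobs(im,*RED)[1]; 
    if n=="top0":
        ys,xs=np.nonzero(m[150:185,325:355]); print("pointer px extents", [(int(v+150),int(xs[ys==v].min()+325),int(xs[ys==v].max()+325)) for v in np.unique(ys)])
        for uv,z in(((331,176),120),): print(toplane(P,uv,z))
    y,x=np.nonzero(blobs(im,*YEL)[1][190:260,250:300] if n=="w1" else blobs(im,*YEL)[1][215:245,310:340])
    print("yel",x.min(),x.max(),y.min(),y.max())
E
```

```text
7 [np.int32(578), np.int32(582), np.int32(538), np.int32(35), np.int32(382), np.int32(404)]
w1 [536.7 -61.8  89.3] [ 1.   0.9  0.6 -1.9  0.3  0.9 -1.8]
[ 158.2 -156.9  113.2 -137.1   21.6  -22.8   70.5] red 70.46581689846124 shared 71.0
yel 10 42 14 55
1 []
top0 [530.  -60.9  90.1] [-0.]
[66.7] red 66.66689560218289 shared 66.7
pointer px extents [(160, 341, 341), (161, 340, 343), (162, 339, 344), (163, 336, 344), (164, 336, 344), (165, 336, 343), (166, 333, 343), (167, 332, 344), (168, 331, 344), (169, 331, 342), (170, 331, 342), (171, 331, 343), (172, 333, 344), (173, 334, 343), (174, 334, 343), (175, 334, 342), (176, 334, 342), (177, 334, 334)]
[[ 639.98100096 -114.64587587  120.        ]]
yel 9 22 10 23
```

Run:
```python
from h import *
s=manip.read_state(); P=pose("wrist",s)
im=cv2.imread("pics/w1.png")[:,:,::-1].copy()
g=toplane(P,(276.3,229),208)[0]; print("grip",g)
C=cv2.HoughCircles(cv2.medianBlur(cv2.cvtColor(im,cv2.COLOR_RGB2GRAY),3)[100:330,180:430],cv2.HOUGH_GRADIENT,1,20,param1=80,param2=14,minRadius=10,maxRadius=24)[0]
C[:,:2]+=(180,100)
for c in C: print(c,"@122",toplane(P,c[:2],122)[0][:2].round(1),"@158",toplane(P,c[:2],158)[0][:2].round(1))
im2=cv2.imread("pics/top0.png")[:,:,::-1].copy(); P2=pose("top")
ims=cv2.resize(im2[150:300,235:385],None,fx=4,fy=4,interpolation=cv2.INTER_CUBIC)
C=cv2.HoughCircles(cv2.cvtColor(ims,cv2.COLOR_RGB2GRAY),cv2.HOUGH_GRADIENT,1,40,param1=80,param2=14,minRadius=14,maxRadius=40)[0]
for c in C:
    uv=c[:2]/4-.375+(235,150); print("top",uv,c[2],toplane(P2,uv,122)[0][:2].round(1),toplane(P2,uv,158)[0][:2].round(1),toplane(P2,uv,208)[0][:2].round(1))
```

```text
grip [485.09891836 -88.35312035 208.        ]
[321.5 153.5  16.8] @122 [447.9 -30.3] @158 [442.7 -34. ]
[313.5 247.5  19.3] @122 [548.7 -62.8] @158 [532.1 -62.9]
[262.5 168.5  14.4] @122 [446.8 -93.7] @158 [441.7 -90.2]
[275.5 232.5  13.2] @122 [519.8 -99.6] @158 [506.4 -95.5]
[236.5 216.5  13.6] @122 [ 490.3 -136. ] @158 [ 480.3 -127.8]
[378.5 189.5  13. ] @122 [501.3  20.2] @158 [490.   10.7]
[390.5 244.5  11.1] @122 [568.   22.2] @158 [549.2  12.5]
[341.5 125.5  23.2] @122 [425.8  -4.4] @158 [423.1 -11.1]
[252.5 265.5  14.1] @122 [ 552.1 -136.2] @158 [ 535.1 -127.9]
[298.5 286.5  11.8] @122 [592.8 -91.5] @158 [571.1 -88.3]
[353.5 289.5  12.7] @122 [613.8 -29.5] @158 [589.8 -33.4]
[300.5 306.5  10.6] @122 [619.9 -95.9] @158 [595.2 -92.2]
[244.5 284.5  16.7] @122 [ 573.4 -152.4] @158 [ 554.  -142.3]
[229.5 253.5  14.4] @122 [ 530.7 -157.2] @158 [ 516.1 -146.5]
[235.5 185.5  12. ] @122 [ 456.8 -126.6] @158 [ 450.6 -119.4]
[346.5 193.5  11.1] @122 [496.6 -13.9] @158 [485.9 -19.5]
top [312.5  214.75] 33.7 [537.3 -64.3] [530.9 -61. ] [522.  -56.5]
top [287.75 258.  ] 39.4 [ 4.278e+02 -4
[... 837 characters left out ...]
 [428.4  34.8]
top [277.75 268.  ] 25.7 [403.2  24.6] [401.7  24.6] [399.6  24.6]
top [292.  203.5] 25.7 [566.7 -12.3] [559.2 -10.9] [548.8  -9. ]
top [338.25 245.  ] 19.9 [ 459.9 -127.6] [ 456.3 -122.1] [ 451.3 -114.3]
top [336.   170.25] 33.5 [ 654.9 -127.8] [ 644.2 -122.3] [ 629.4 -114.5]
top [310.25 186.25] 28.3 [612.1 -59.9] [602.9 -56.8] [590.3 -52.5]
top [334. 261.] 32.7 [ 420.  -115.8] [ 417.8 -110.6] [ 414.9 -103.5]
top [349.75 175.5 ] 32.7 [ 640.7 -163.2] [ 630.5 -156.4] [ 616.4 -146.8]
top [299.5  267.75] 31.6 [403.6 -29.5] [402.1 -27.5] [400.  -24.7]
top [287.5  270.25] 17.3 [397.6   0.4] [396.3   1.3] [394.5   2.6]
top [262.  256.5] 15.1 [431.8  63.8] [429.2  62.4] [425.7  60.5]
```

Request:
servo_tool(rows=[[0,0,0,4,-3,0,0],[0,0,0,0,0,-30,0],[0,0,0,0,0,-30,0],[0,0,0,0,0,-28,0],[0,0,0,0,0,0,0.5],[0,0,0,0,0,0,1],[0,0,0,0,0,0,1],[0,0,0,0,0,0,1],[0,0,0,0,0,0,1]], grip_force=25)

```text
clock: 3.52
eef_pos: [484.6, -88.4, 172.8]
eef_rot: [-3.142, 0.001, 2.876]
wrist_force: [1.2, -0.2, -0.4]
finger_gap: 47.6
finger_force: 0.0
```

Run:
```python
from h import *
s=manip.read_state(); print(s)
for n in("wrist","top","scene"):
    im=manip.camera(n); cv2.imwrite(f"pics/{n}2.png",im[:,:,::-1]); P=pose(n,s)
    for b in blobs(im,*RED)[0][:3]: print(n,b,toplane(P,b[1:],122)[0].round(1))
a=[cv2.imread(f"pics/{n}2.png") for n in("wrist","top","scene")]
cv2.imwrite("pics/c2.png",cv2.hconcat([cv2.resize(a[0],(533,400)),cv2.resize(a[1][150:300,235:335],(267,400))]))
```

```text
{'clock': 3.525, 'joints': array([-2.54728830e-01,  2.02678425e-01,  1.72163646e+00, -6.40590800e-05,
        1.21670394e+00, -1.55973369e+00]), 'qd': array([-0.00042038,  0.00340559,  0.00278271,  0.00034219, -0.00261848,
       -0.00156538]), 'effort': array([ 1.84262346e-02, -4.60619366e+01, -3.38429439e+01, -1.39481426e-02,
        8.02959222e-02,  1.67859166e-04]), 'eef_pos': array([484.57913413, -88.37363449, 172.78640156]), 'eef_rot': array([-3.14153891e+00,  5.74456546e-04,  2.87582340e+00]), 'wrist_force': array([ 1.15717468, -0.22111433, -0.39252604]), 'moment': array([ 0.01173875,  0.03141112, -0.01088675]), 'finger_force': 0.0, 'finger_gap': 47.62644287501463}
wrist (np.int32(916), np.float64(425.8), np.float64(279.0)) [566.1  18.7 122. ]
wrist (np.int32(709), np.float64(277.3), np.float64(382.8)) [ 640.  -132.5  122. ]
top (np.int32(156), np.float64(338.2), np.float64(168.8)) [ 658.8 -133.7  122. ]
top (np.int32(100), np.float64(278.7), np.float64(203.9)) [565.7  21.7 122. ]
scene (np.int32(173), np.float64(206.1), np.float64(235.3)) [ 704.7 -115.4  122. ]
scene (np.int32(55), np.float64(267.5), np.float64(222.4)) [573.9  23.8 122. ]
```

View pics/c2.png

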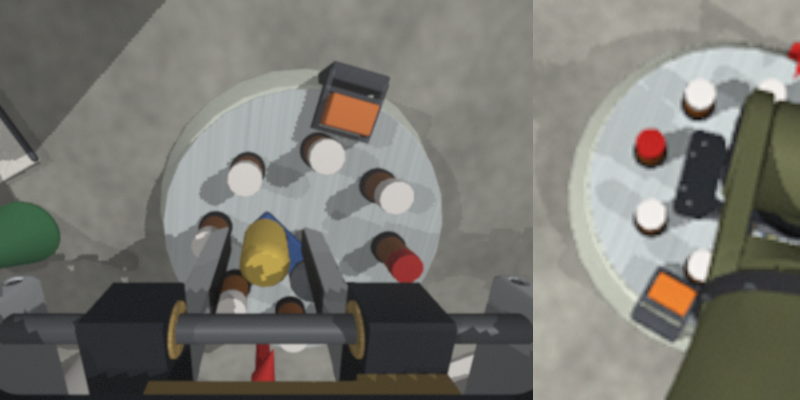

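The fingers stand either side of the grip at about (265,252) in the picture and are still closing, so I will let them finish.

Request:
servo_tool(rows=[[0,0,0,0,0,0,1],[0,0,0,0,0,0,1],[0,0,0,0,0,0,1],[0,0,0,0,0,0,1]])

```text
clock: 4.18
eef_pos: [484.5, -88.4, 172.5]
eef_rot: [-3.142, 0.0, 2.876]
wrist_force: [-0.5, -0.4, 1.2]
finger_gap: 29.6
finger_force: 25.0
```

```bash
cat > plan.py <<'E'
import numpy as np,sys
def rows(w,th0,carry=(0,0),R=55,dt=.125):
    "rows for crank speeds w; waypoints on the circle, rounded to 0.5"
    th=th0+np.cumsum(np.array(w)*dt); th=np.r_[th0,th]
    p=R*np.c_[np.cos(th),np.sin(th)]-R*np.array([np.cos(th0),np.sin(th0)])+carry
    q=np.round(p*2)/2; q[0]=0; return np.diff(q,axis=0),th[-1],p[-1]-q[-1]
def sim(wc,I=.035,sh=.04,w=0.,ph=0.,dt=.125,n=50):
    out=[]
    for c in wc:
        for _ in range(n):
            h=dt/n; t=.05*(c-w)-.005*w; f=.003+sh
            if w==0 and abs(t)<=f: a=0
            else: a=(t-np.sign(w if w else t)*f)/I
            w2=w+a*h; w=0. if w*w2<0 else w2; ph+=w*h
        out.append((w,ph))
    return np.array(out)
E
python3 - <<'E'
from h import *; from plan import *
s=manip.read_state(); print(s["clock"],s["eef_pos"],s["wrist_force"],s["finger_gap"],s["finger_force"])
v=s["eef_pos"][:2]-[531.3,-61.3]; print(v,np.hypot(*v),np.degrees(np.arctan2(v[1],v[0])))
E
```

```text
4.175 [484.45203543 -88.35343953 172.48674933] [-0.45271325 -0.37041639  1.2452123 ] 29.58040907613252 25.000317053636536
[-46.84796457 -27.05343953] 54.09824742708009 -149.99472183098695
```

Run:
```python
from plan import *
d=np.radians([5,10,15,18,18,18,18,18,18,17,15,10]); r,th,c=rows(d/.125,np.radians(-150)); print(r.tolist(),np.degrees(th),c)
for sh in(.016,.04,.072): print(sim(d/.125,sh=sh)[-1])
```

```text
[[2.5, -4.0], [6.0, -7.5], [11.5, -8.5], [16.0, -6.5], [17.5, -0.5], [16.5, 4.5], [14.5, 9.0], [11.0, 13.5], [6.0, 16.0], [1.0, 16.5], [-3.0, 14.0], [-4.0, 8.5]] 29.999999999999993 [-2.37205584e-01 -1.42108547e-14]
[1.43320659 1.42935397]
[1.04098789 1.04181581]
[0.52828931 0.57858504]
```

Request:
servo_tool(rows=[[0,0,0,2.5,-4,0,1],[0,0,0,6,-7.5,0,1],[0,0,0,11.5,-8.5,0,1],[0,0,0,16,-6.5,0,1],[0,0,0,17.5,-0.5,0,1],[0,0,0,16.5,4.5,0,1],[0,0,0,14.5,9,0,1],[0,0,0,11,13.5,0,1],[0,0,0,6,16,0,1],[0,0,0,1,16.5,0,1],[0,0,0,-3,14,0,1],[0,0,0,-4,8.5,0,1],[0,0,0,0,0,0,1],[0,0,0,0,0,0,1],[0,0,0,0,0,0,1],[0,0,0,0,0,0,1]])

```text
clock: 6.18
eef_pos: [580.0, -33.6, 172.5]
eef_rot: [-3.141, -0.0, 2.875]
wrist_force: [-2.9, -2.3, 4.3]
finger_gap: 29.8
finger_force: 25.0
```

```bash
cat >> h.py <<'E'
AX=np.array([531.3,-61.3])
def look(tag,names=("wrist","top","scene")):
    "red cap angle (deg, world) from each camera"
    for n in names:
        s=manip.read_state(); im=manip.camera(n); cv2.imwrite(f"pics/{n}_{tag}.png",im[:,:,::-1]); P=pose(n,s)
        for b in blobs(im,*RED)[0][:3]:
            X=toplane(P,b[1:],120)[0][:2]-AX
            if abs(np.hypot(*X)-90)<14: print(n,round(s["clock"],3),b[0],"r",np.hypot(*X).round(1),"ang",np.degrees(np.arctan2(X[1],X[0])).round(1))
    print(s["clock"],s["eef_pos"].round(1),s["wrist_force"].round(1),s["finger_gap"].round(1),s["finger_force"].round(1))
E
python3 -c "
from h import *; look('3')"
```

```text
wrist 6.175 1420 r 85.4 ang 136.9
scene 6.275 54 r 88.3 ang 133.2Traceback (most recent call last):
  File "<string>", line 2, in <module>
    from h import *; look('3')
                     ~~~~^^^^^
  File "h.py", line 36, in look
    print(s["clock"],s["eef_pos"].round(1),s["wrist_force"].round(1),s["finger_gap"].round(1),s["finger_force"].round(1))
                                                                     ^^^^^^^^^^^^^^^^^^^^^
AttributeError: 'float' object has no attribute 'round'
```

```bash
sed -i 's/s\["finger_gap"\].round(1),s\["finger_force"\].round(1)/s["finger_gap"],s["finger_force"]/' h.py
python3 - <<'E'
from plan import *
d=np.radians([5,10,15,18,18,18,18,18,18,17,15,10,0,0,0,0])
for I in(.0245,.035,.049):
  for sh in(.016,.03,.04,.05,.06,.072): x=sim(d/.125,I,sh); print(I,sh,x[-1],"steady crank",2.62+(.0161+sh)/.05)
E
```

```text
0.0245 0.016 [0.25173246 2.05357819] steady crank 3.262
0.0245 0.03 [7.85702956e-06 1.65598984e+00] steady crank 3.5420000000000003
0.0245 0.04 [0.         1.40120187] steady crank 3.742
0.0245 0.05 [0.         1.16893754] steady crank 3.942
0.0245 0.06 [0.         0.95129925] steady crank 4.142
0.0245 0.072 [0.         0.71738137] steady crank 4.382
0.035 0.016 [0.46399503 1.87097465] steady crank 3.262
0.035 0.03 [0.22036779 1.51631019] steady crank 3.5420000000000003
0.035 0.04 [0.04772128 1.2805023 ] steady crank 3.742
0.035 0.05 [0.         1.05458395] steady crank 3.942
0.035 0.06 [0.         0.84721942] steady crank 4.142
0.035 0.072 [0.         0.62986557] steady crank 4.382
0.049 0.016 [0.59150807 1.63958308] steady crank 3.262
0.049 0.03 [0.36384378 1.3327512 ] steady crank 3.5420000000000003
0.049 0.04 [0.20357069 1.12989703] steady crank 3.742
0.049 0.05 [0.04384984 0.9308854 ] steady crank 3.942
0.049 0.06 [0.         0.73761329] steady crank 4.142
0.049 0.072 [0.         0.53969896] steady crank 4.382
```

Run:
```python
from plan import *
d=np.radians([6,12,18,24,30,30,30]+[27]*13); r,th,c=rows(d/.125,np.radians(30),(-.24,0)); print(r.tolist(),np.degrees(th),c)
r,th,c=rows(np.radians([27]*20)/.125,th,c); print(r.tolist(),np.degrees(th),c)
for I in(.0245,.035,.049):
  for sh in(.035,.047): x=sim(d/.125,I,sh); print(I,sh,x[-1],np.degrees(x[-1,1]),x[:,0].max())
```

```text
[[-3.5, 5.0], [-7.5, 8.5], [-14.5, 9.0], [-22.5, 5.0], [-27.5, -7.5], [-20.0, -20.0], [-7.5, -27.5], [6.0, -25.0], [17.0, -19.5], [23.5, -10.0], [25.5, 2.0], [22.0, 13.5], [13.5, 22.0], [2.0, 25.5], [-10.0, 24.0], [-19.5, 16.5], [-25.0, 6.0], [-25.0, -6.0], [-19.5, -16.5], [-9.5, -24.0]] 531.0 [-0.19425594  0.10389558]
[[2.0, -25.5], [13.0, -22.0], [22.0, -13.5], [25.5, -2.0], [24.0, 10.0], [16.5, 19.5], [6.0, 25.0], [-6.0, 25.0], [-16.5, 19.5], [-24.0, 10.0], [-25.5, -2.0], [-22.0, -13.5], [-13.0, -22.0], [-2.0, -25.5], [9.5, -24.0], [19.5, -16.5], [25.0, -6.0], [25.0, 6.0], [19.5, 16.5], [10.0, 24.0]] 1070.9999999999998 [-0.04853848 -0.10389558]
0.0245 0.035 [2.72259938 5.01592091] 287.3910987872354 2.722599376611376
0.0245 0.047 [2.50537439 4.58512375] 262.70823937154375 2.5053743936500936
0.035 0.035 [2.66474597 4.53282311] 259.71163362904275 2.6647459715676685
0.035 0.047 [2.45144935 4.14100613] 237.2621740037013 2.4514493479917108
0.049 0.035 [2.52951956 3.97466051] 227.73127244339182 2.52951955713362
0.049 0.047 [2.32581195 3.62861825] 207.9045110262887 2.3258119472996466
```

Request:
servo_tool(rows=[[0,0,0,-3.5,5,0,1],[0,0,0,-7.5,8.5,0,1],[0,0,0,-14.5,9,0,1],[0,0,0,-22.5,5,0,1],[0,0,0,-27.5,-7.5,0,1],[0,0,0,-20,-20,0,1],[0,0,0,-7.5,-27.5,0,1],[0,0,0,6,-25,0,1],[0,0,0,17,-19.5,0,1],[0,0,0,23.5,-10,0,1],[0,0,0,25.5,2,0,1],[0,0,0,22,13.5,0,1],[0,0,0,13.5,22,0,1],[0,0,0,2,25.5,0,1],[0,0,0,-10,24,0,1],[0,0,0,-19.5,16.5,0,1],[0,0,0,-25,6,0,1],[0,0,0,-25,-6,0,1],[0,0,0,-19.5,-16.5,0,1],[0,0,0,-9.5,-24,0,1]])

```text
clock: 8.82
eef_pos: [477.3, -51.7, 172.7]
eef_rot: [3.14, 0.001, 2.877]
wrist_force: [12.4, -0.8, -2.9]
finger_gap: 29.4
finger_force: 25.0
```

```bash
python3 -c "
from h import *; look('4',('wrist','scene'))"
```

```text
wrist 8.825 527 r 95.9 ang -5.2
scene 8.875 57 r 97.4 ang 2.9
8.875 [477.4 -54.  172.7] [ 0.8 -3.6 -0.4] 29.291674934939852 24.98966516344808
```

Request:
servo_tool(rows=[[0,0,0,2,-25.5,0,1],[0,0,0,13,-22,0,1],[0,0,0,22,-13.5,0,1],[0,0,0,25.5,-2,0,1],[0,0,0,24,10,0,1],[0,0,0,16.5,19.5,0,1],[0,0,0,6,25,0,1],[0,0,0,-6,25,0,1],[0,0,0,-16.5,19.5,0,1],[0,0,0,-24,10,0,1],[0,0,0,-25.5,-2,0,1],[0,0,0,-22,-13.5,0,1],[0,0,0,-13,-22,0,1],[0,0,0,-2,-25.5,0,1],[0,0,0,9.5,-24,0,1],[0,0,0,19.5,-16.5,0,1],[0,0,0,25,-6,0,1],[0,0,0,25,6,0,1],[0,0,0,19.5,16.5,0,1],[0,0,0,10,24,0,1]])

```text
clock: 11.42
eef_pos: [587.1, -68.2, 172.5]
eef_rot: [3.141, -0.0, 2.875]
wrist_force: [-18.9, 0.3, 11.5]
finger_gap: 29.5
finger_force: 25.0
```

```bash
python3 -c "
from h import *; look('5',('wrist','scene'))"
```

```text
scene 11.475 59 r 97.1 ang -16.7
11.475 [586.9 -65.2 172.5] [-5.9  5.2 11.7] 29.828229476707676 25.00443543714937
```

```bash
cat > fit.py <<'E'
from plan import *
from scipy.optimize import least_squares
D=np.radians
seg=[(D([5,10,15,18,18,18,18,18,18,17,15,10,0,0,0,0])/.125,.125),(np.zeros(3),.05),
 (D([6,12,18,24,30,30,30]+[27]*13)/.125,.125),(np.zeros(2),.05),(D([27]*20)/.125,.125),(np.zeros(1),.05)]
def run(I,sh,segs=seg):
    w=ph=0.;o=[]
    for c,dt in segs:
        x=sim(c,I,sh,w,ph,dt); w,ph=x[-1]; o.append((w,ph,x))
    return o
def pred(p):
    o=run(*p); return np.degrees([o[0][1],o[2][1],o[3][2][0,1],o[5][2][0,1]])
if __name__=="__main__":
    meas=np.array([138.3,354.8,361.7,360*2-19.6])-68.5
    best=least_squares(lambda p:(pred(p)-meas)/2,[.04,.04],x_scale=[.01,.01],diff_step=.02); print(best.x,best.fun,run(*best.x)[4][0])
    for I in(.03,.035,.04,.045,.049):print(I,[ (sh,(pred((I,sh))-meas).round(0).tolist()) for sh in(.03,.04,.05)])
E
python3 fit.py
```

```text
[0.03594392 0.05114088] [-5.65513439 -0.10583359 -0.34223542  1.43034737] 2.430947501701183
0.03 [(0.03, [21.0, 88.0, 88.0, 150.0]), (0.04, [7.0, 53.0, 53.0, 88.0]), (0.05, [-6.0, 20.0, 20.0, 28.0])]
0.035 [(0.03, [17.0, 73.0, 74.0, 134.0]), (0.04, [4.0, 37.0, 37.0, 71.0]), (0.05, [-9.0, 6.0, 5.0, 12.0])]
0.04 [(0.03, [13.0, 60.0, 61.0, 120.0]), (0.04, [0.0, 23.0, 23.0, 55.0]), (0.05, [-12.0, -8.0, -8.0, -3.0])]
0.045 [(0.03, [9.0, 48.0, 49.0, 106.0]), (0.04, [-3.0, 9.0, 9.0, 39.0]), (0.05, [-15.0, -20.0, -21.0, -18.0])]
0.049 [(0.03, [7.0, 39.0, 40.0, 94.0]), (0.04, [-5.0, 1.0, 1.0, 29.0]), (0.05, [-16.0, -30.0, -30.0, -29.0])]
```

Run:
```python
from plan import *
th,c=np.radians(351),(-.05,-.10)
for k in range(4):
    d=[30,30,30]+[28]*17 if k==0 else [28]*20
    r,th,c=rows(np.radians(d)/.125,th,c); print(r.tolist(),np.degrees(th)%360,c)
```

```text
[[-3.0, 28.0], [-17.0, 23.0], [-26.0, 12.0], [-26.5, -2.5], [-22.0, -14.5], [-13.0, -23.5], [-0.5, -26.5], [12.0, -23.5], [22.0, -15.5], [26.5, -3.0], [24.5, 9.5], [17.5, 20.0], [6.0, 26.0], [-7.0, 25.5], [-18.0, 19.5], [-25.0, 9.0], [-26.5, -4.5], [-21.0, -16.0], [-11.5, -24.0], [1.5, -26.5]] 196.99999999999977 [ 0.03037969 -0.07654818]
[[13.5, -23.0], [23.0, -13.5], [26.5, -1.5], [24.0, 11.5], [16.5, 21.0], [4.0, 26.5], [-8.5, 25.0], [-19.5, 18.0], [-26.0, 7.0], [-26.0, -6.0], [-20.0, -17.5], [-9.5, -25.0], [3.5, -26.0], [15.0, -22.0], [24.0, -12.0], [26.5, 0.5], [23.0, 13.0], [14.5, 22.0], [2.5, 26.5], [-10.5, 24.5]] 36.999999999999545 [0.05209432 0.10372185]
[[-20.5, 17.0], [-26.5, 5.0], [-25.0, -8.0], [-19.0, -18.5], [-8.0, -25.5], [5.5, -26.0], [16.5, -21.0], [24.5, -10.5], [26.5, 2.5], [22.5, 14.5], [13.0, 23.5], [0.0, 26.5], [-12.0, 23.5], [-21.5, 15.5], [-26.5, 3.0], [-25.0, -9.5], [-17.5, -20.0], [-6.0, -26.0], [7.0, -25.5], [18.0, -19.5]] 236.99999999999932 [ 0.17199434 -0.12298566]
[[25.5, -9.0], [26.0, 4.5], [21.5, 16.0], [11.0, 24.0], [-1.5, 26.5], [-13.5, 23.0], [-23.0, 13.5], [-26.5, 1.5], [-24.0, -11.5], [-16.0, -21.0], [-4.0, -26.5], [8.5, -25.0], [19.5, -18.0], [25.5, -7.0], [26.0, 6.0], [20.0, 17.5], [9.5, 25.0], [-3.0, 26.0], [-15.5, 22.0], [-23.5, 12.0]] 76.99999999999909 [-0.00055074  0.09424914]
```

Request:
servo_tool(rows=[[0,0,0,-3,28,0,1],[0,0,0,-17,23,0,1],[0,0,0,-26,12,0,1],[0,0,0,-26.5,-2.5,0,1],[0,0,0,-22,-14.5,0,1],[0,0,0,-13,-23.5,0,1],[0,0,0,-0.5,-26.5,0,1],[0,0,0,12,-23.5,0,1],[0,0,0,22,-15.5,0,1],[0,0,0,26.5,-3,0,1],[0,0,0,24.5,9.5,0,1],[0,0,0,17.5,20,0,1],[0,0,0,6,26,0,1],[0,0,0,-7,25.5,0,1],[0,0,0,-18,19.5,0,1],[0,0,0,-25,9,0,1],[0,0,0,-26.5,-4.5,0,1],[0,0,0,-21,-16,0,1],[0,0,0,-11.5,-24,0,1],[0,0,0,1.5,-26.5,0,1]])

```text
clock: 14.02
eef_pos: [478.2, -76.2, 172.7]
eef_rot: [3.141, -0.002, 2.877]
wrist_force: [5.6, 2.0, 1.7]
finger_gap: 29.6
finger_force: 25.0
```

Request:
servo_tool(rows=[[0,0,0,13.5,-23,0,1],[0,0,0,23,-13.5,0,1],[0,0,0,26.5,-1.5,0,1],[0,0,0,24,11.5,0,1],[0,0,0,16.5,21,0,1],[0,0,0,4,26.5,0,1],[0,0,0,-8.5,25,0,1],[0,0,0,-19.5,18,0,1],[0,0,0,-26,7,0,1],[0,0,0,-26,-6,0,1],[0,0,0,-20,-17.5,0,1],[0,0,0,-9.5,-25,0,1],[0,0,0,3.5,-26,0,1],[0,0,0,15,-22,0,1],[0,0,0,24,-12,0,1],[0,0,0,26.5,0.5,0,1],[0,0,0,23,13,0,1],[0,0,0,14.5,22,0,1],[0,0,0,2.5,26.5,0,1],[0,0,0,-10.5,24.5,0,1]])

```text
clock: 16.52
eef_pos: [575.4, -26.8, 172.4]
eef_rot: [-3.14, -0.001, 2.876]
wrist_force: [-21.4, -17.9, 13.6]
finger_gap: 29.5
finger_force: 25.0
```

Request:
servo_tool(rows=[[0,0,0,-20.5,17,0,1],[0,0,0,-26.5,5,0,1],[0,0,0,-25,-8,0,1],[0,0,0,-19,-18.5,0,1],[0,0,0,-8,-25.5,0,1],[0,0,0,5.5,-26,0,1],[0,0,0,16.5,-21,0,1],[0,0,0,24.5,-10.5,0,1],[0,0,0,26.5,2.5,0,1],[0,0,0,22.5,14.5,0,1],[0,0,0,13,23.5,0,1],[0,0,0,0,26.5,0,1],[0,0,0,-12,23.5,0,1],[0,0,0,-21.5,15.5,0,1],[0,0,0,-26.5,3,0,1],[0,0,0,-25,-9.5,0,1],[0,0,0,-17.5,-20,0,1],[0,0,0,-6,-26,0,1],[0,0,0,7,-25.5,0,1],[0,0,0,18,-19.5,0,1]])

```text
clock: 19.02
eef_pos: [501.0, -107.7, 172.6]
eef_rot: [-3.14, -0.002, 2.876]
wrist_force: [2.9, 6.7, 3.7]
finger_gap: 29.7
finger_force: 25.0
```

Request:
servo_tool(rows=[[0,0,0,25.5,-9,0,1],[0,0,0,26,4.5,0,1],[0,0,0,21.5,16,0,1],[0,0,0,11,24,0,1],[0,0,0,-1.5,26.5,0,1],[0,0,0,-13.5,23,0,1],[0,0,0,-23,13.5,0,1],[0,0,0,-26.5,1.5,0,1],[0,0,0,-24,-11.5,0,1],[0,0,0,-16,-21,0,1],[0,0,0,-4,-26.5,0,1],[0,0,0,8.5,-25,0,1],[0,0,0,19.5,-18,0,1],[0,0,0,25.5,-7,0,1],[0,0,0,26,6,0,1],[0,0,0,20,17.5,0,1],[0,0,0,9.5,25,0,1],[0,0,0,-3,26,0,1],[0,0,0,-15.5,22,0,1],[0,0,0,-23.5,12,0,1]])

```text
clock: 21.52
eef_pos: [543.7, -7.3, 172.5]
eef_rot: [-3.138, 0.0, 2.877]
wrist_force: [-5.5, -30.7, 8.7]
finger_gap: 29.8
finger_force: 25.1
```

Run:
```python
from h import *; look('6',('wrist','scene'))
from fit import *
s=[(D([30]*3+[28]*77)/.125,.125)]
for p in((.036,.051),(.04,.049),(.045,.045),(.049,.045)): o=run(*p,segs=seg+s); print(p,np.degrees(o[-1][1]-o[-2][2][0,1]),o[-1][0])
```

```text
scene 21.575 58 r 97.2 ang -7.0
21.575 [541.5  -7.4 172.6] [ -4.6 -15.    4. ] 29.62616942428608 25.000175085151568
(0.036, 0.051) 1464.699384455031 2.5723067969087925
(0.04, 0.049) 1484.7206101282388 2.6086702692902413
(0.045, 0.045) 1525.2550249773917 2.6813967560146494
(0.049, 0.045) 1524.2359699775977 2.681394970021415
```

Run:
```python
from plan import *
d=[24,24,24,24,22,20,18,18,18,16,16,14,10,5]+[0]*6
for I,sh in((.036,.053),(.045,.05),(.03,.054)):
    x=sim(np.radians(d)/.125,I,sh,w=2.05); print(I,sh,np.degrees(x[-1,1])-2.6,x[-8:,0].round(2), x[3,0])
r,th,c=rows(np.radians(d)/.125,np.radians(77),(0,.09)); print(r.tolist(),np.degrees(th)%360,c)
```

```text
0.036 0.053 178.42547833435978 [1.13 0.87 0.54 0.27 0.04 0.   0.   0.  ] 2.038346629479729
0.045 0.05 193.1679188516608 [1.29 1.06 0.77 0.52 0.31 0.13 0.   0.  ] 2.0649946227614397
0.03 0.054 170.01003397317862 [1.02 0.73 0.37 0.08 0.   0.   0.   0.  ] 2.025977893074153
[[-23.0, 0.5], [-21.0, -9.0], [-15.5, -16.5], [-7.5, -22.0], [1.5, -20.5], [8.0, -17.5], [12.0, -12.5], [15.0, -8.0], [17.0, -3.0], [15.5, 2.0], [14.0, 6.0], [10.5, 8.0], [6.0, 7.5], [3.0, 4.0], [0.0, 0.0], [0.0, 0.0], [0.0, 0.0], [0.0, 0.0], [0.0, 0.0], [0.0, 0.0]] 330.0 [-0.24091078 -0.00035356]
```

Run:
```python
from plan import *
d=[24]*9+[22,22,20,20,18,18,16,16,12,8,4]+[0]*6
for I,sh in((.036,.053),(.045,.05),(.03,.054)):
    x=sim(np.radians(d)/.125,I,sh,w=2.05); print(I,sh,np.degrees(x[-1,1])-2.6,x[-8:,0].round(2), x[3,0])
r,th,c=rows(np.radians(d)/.125,np.radians(77),(0,.09)); print(r.tolist(),np.degrees(th)%360,c)
```

```text
0.036 0.053 262.78890971963585 [1.05 0.78 0.47 0.21 0.   0.   0.   0.  ] 2.038346629479729
0.045 0.05 279.67925034948877 [1.23 0.99 0.71 0.47 0.27 0.1  0.   0.  ] 2.0649946227614397
0.03 0.054 253.65096230171073 [0.94 0.63 0.29 0.02 0.   0.   0.   0.  ] 2.025977893074153
[[-23.0, 0.5], [-21.0, -9.0], [-15.5, -16.5], [-7.5, -22.0], [2.0, -22.5], [11.0, -20.0], [18.5, -14.0], [22.0, -5.0], [22.5, 4.5], [17.5, 11.5], [12.0, 17.5], [4.0, 18.5], [-2.5, 19.0], [-7.5, 15.5], [-12.0, 12.5], [-13.0, 7.5], [-15.0, 3.5], [-11.5, -0.5], [-7.5, -1.5], [-4.0, -1.0], [0.0, 0.0], [0.0, 0.0], [0.0, 0.0], [0.0, 0.0], [0.0, 0.0], [0.0, 0.0]] 109.00000000000011 [0.22144352 0.00316809]
```

Request:
servo_tool(rows=[[0,0,0,-23,0.5,0,1],[0,0,0,-21,-9,0,1],[0,0,0,-15.5,-16.5,0,1],[0,0,0,-7.5,-22,0,1],[0,0,0,2,-22.5,0,1],[0,0,0,11,-20,0,1],[0,0,0,18.5,-14,0,1],[0,0,0,22,-5,0,1],[0,0,0,22.5,4.5,0,1],[0,0,0,17.5,11.5,0,1],[0,0,0,12,17.5,0,1],[0,0,0,4,18.5,0,1],[0,0,0,-2.5,19,0,1],[0,0,0,-7.5,15.5,0,1],[0,0,0,-12,12.5,0,1],[0,0,0,-13,7.5,0,1],[0,0,0,-15,3.5,0,1],[0,0,0,-11.5,-0.5,0,1],[0,0,0,-7.5,-1.5,0,1],[0,0,0,-4,-1,0,1]])

```text
clock: 24.12
eef_pos: [514.1, -9.5, 172.7]
eef_rot: [-3.14, 0.002, 2.876]
wrist_force: [3.2, -13.8, 1.3]
finger_gap: 29.3
finger_force: 25.0
```

Request:
servo_tool(rows=[[0,0,0,0,0,0,1],[0,0,0,0,0,0,1],[0,0,0,0,0,0,1],[0,0,0,0,0,0,1],[0,0,0,0,0,0,1],[0,0,0,0,0,0,1]])

```text
clock: 24.88
eef_pos: [514.5, -9.4, 172.7]
eef_rot: [-3.14, 0.002, 2.876]
wrist_force: [4.1, -12.6, 1.4]
finger_gap: 29.3
finger_force: 25.0
```

Run:
```python
from h import *; look('7',('wrist','top','scene'))
a=[cv2.imread(f"pics/{n}_7.png") for n in("wrist","top","scene")]
top=cv2.hconcat([cv2.resize(a[1][150:300,235:385],(300,300)),cv2.resize(a[2][150:300,170:320],(300,300))])
cv2.imwrite("pics/c7.png",cv2.vconcat([top,cv2.resize(a[0][120:],(600,300))]))
```

```text
wrist 24.875 910 r 88.8 ang -80.6
top 24.925 99 r 89.0 ang -81.1
scene 24.975 44 r 88.6 ang -76.1
24.975 [514.5  -9.4 172.7] [  3.1 -11.7   2. ] 29.232300786728473 24.996187623473816
```

View pics/c7.png

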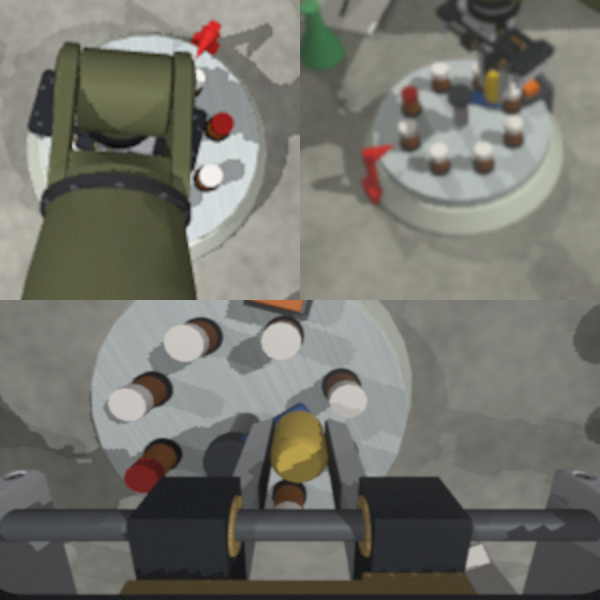

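At rest, the red cap reads about −81° and the pointer about −30°, with both visible in the top view (red cap at (221,126) and pointer at (208,38) of the crop). About 51° remains.

Run:
```python
from plan import *
d=[8,16,20,20,18,14,8,2]+[0]*6
for f in(.8,.9,1,1.1,1.2):
  print(f,[np.degrees(sim(np.radians(np.array(d)*f)/.125,I,sh)[-1,1]).round(1) for I,sh in((.036,.053),(.045,.05),(.042,.051),(.049,.049))])
d=[10,18,22,22,20,18,14,8,2]+[0]*6
print([np.degrees(sim(np.radians(np.array(d))/.125,I,sh)[-1,1]).round(1) for I,sh in((.036,.053),(.045,.05),(.042,.051),(.049,.049))])
r,th,c=rows(np.radians(d)/.125,np.radians(109),(.22,0)); print(r.tolist(),np.degrees(th)%360,c)
```

```text
0.8 [np.float64(15.3), np.float64(14.9), np.float64(15.0), np.float64(14.6)]
0.9 [np.float64(20.8), np.float64(19.9), np.float64(20.2), np.float64(19.5)]
1 [np.float64(26.5), np.float64(25.6), np.float64(25.8), np.float64(25.1)]
1.1 [np.float64(33.0), np.float64(31.8), np.float64(32.1), np.float64(31.2)]
1.2 [np.float64(39.8), np.float64(38.2), np.float64(38.7), np.float64(37.5)]
[np.float64(41.3), np.float64(39.9), np.float64(40.3), np.float64(39.2)]
[[-8.5, -4.0], [-13.5, -10.5], [-11.0, -18.0], [-4.0, -20.5], [4.0, -18.5], [8.5, -15.0], [9.5, -9.5], [6.5, -4.0], [1.5, -1.0], [0.0, 0.0], [0.0, 0.0], [0.0, 0.0], [0.0, 0.0], [0.0, 0.0], [0.0, 0.0]] 243.0 [ 0.15677101 -0.00888049]
```

Request:
servo_tool(rows=[[0,0,0,-8.5,-4,0,1],[0,0,0,-13.5,-10.5,0,1],[0,0,0,-11,-18,0,1],[0,0,0,-4,-20.5,0,1],[0,0,0,4,-18.5,0,1],[0,0,0,8.5,-15,0,1],[0,0,0,9.5,-9.5,0,1],[0,0,0,6.5,-4,0,1],[0,0,0,1.5,-1,0,1],[0,0,0,0,0,0,1],[0,0,0,0,0,0,1],[0,0,0,0,0,0,1],[0,0,0,0,0,0,1],[0,0,0,0,0,0,1]])

```text
clock: 26.78
eef_pos: [506.8, -110.6, 172.6]
eef_rot: [-3.139, -0.0, 2.876]
wrist_force: [-5.3, -9.6, 7.3]
finger_gap: 30.0
finger_force: 25.0
```

Run:
```python
from h import *; look('8',('wrist','top','scene'))
P=pose("scene")
for a in(-29,-30,-31,-81,66.7): print(a,proj(P,[[532+90*np.cos(np.radians(a)),-61+90*np.sin(np.radians(a)),120]]))
im=cv2.imread("pics/scene_8.png"); print([b for b in blobs(im[:,:,::-1].copy(),*RED)[0][:4]])
```

```text
wrist 26.775 534 r 87.7 ang -39.2
scene 26.875 63 r 93.4 ang -34.0
26.875 [ 506.8 -110.6  172.7] [-4.7 -9.3  6.7] 29.752235029498827 25.00133533438202
-29 [[225.96287407 215.22263505]]
-30 [[225.72712729 214.88202491]]
-31 [[225.4994413  214.53816969]]
-81 [[224.918627   195.84921544]]
66.7 [[267.88695893 221.06772318]]
[(np.int32(174), np.float64(206.1), np.float64(235.4)), (np.int32(63), np.float64(223.9), np.float64(213.7))]
```

Run:
```python
from plan import *
for d in([6,12,14,14,12,8,4],[6,12,15,15,12,6,2],[6,12,13,13,10,5,2]):
  print(d,[np.degrees(sim(np.radians(d+[0]*5)/.125,I,sh)[-1,1]).round(1) for I,sh in((.036,.053),(.045,.05),(.042,.051),(.049,.049))])
  r,th,c=rows(np.radians(d+[4]*6)/.125,np.radians(243),(.16,0)); print(r.tolist(),np.degrees(th)%360,c)
```

```text
[6, 12, 14, 14, 12, 8, 4] [np.float64(9.5), np.float64(9.3), np.float64(9.4), np.float64(9.2)]
[[5.5, -2.5], [11.0, -3.0], [13.5, -0.5], [13.0, 3.0], [10.5, 5.0], [6.0, 4.5], [3.0, 2.5], [3.0, 2.5], [2.5, 3.0], [2.0, 3.0], [2.5, 3.0], [1.5, 3.5], [2.0, 3.5]] 337.00000000000006 [-0.24275557  0.01514676]
[6, 12, 15, 15, 12, 6, 2] [np.float64(9.6), np.float64(9.4), np.float64(9.4), np.float64(9.2)]
[[5.5, -2.5], [11.0, -3.0], [14.5, 0.0], [14.0, 3.0], [10.0, 5.5], [4.5, 3.5], [1.5, 1.0], [3.0, 2.5], [2.5, 3.0], [2.5, 3.0], [2.5, 3.0], [1.5, 3.5], [2.0, 3.5]] 335.0 [-0.02359423 -0.23864557]
[6, 12, 13, 13, 10, 5, 2] [np.float64(6.7), np.float64(6.6), np.float64(6.6), np.float64(6.6)]
[[5.5, -2.5], [11.0, -3.0], [12.5, -0.5], [12.0, 2.5], [9.0, 3.5], [4.5, 2.5], [1.5, 1.0], [3.0, 2.0], [3.0, 2.5], [2.5, 3.0], [3.0, 2.5], [2.0, 3.0], [2.5, 3.5]] 328.00000000000006 [-0.22787723 -0.1402007 ]
```

Request:
servo_tool(rows=[[0,0,0,5.5,-2.5,0,1],[0,0,0,11,-3,0,1],[0,0,0,13.5,-0.5,0,1],[0,0,0,13,3,0,1],[0,0,0,10.5,5,0,1],[0,0,0,6,4.5,0,1],[0,0,0,3,2.5,0,1],[0,0,0,0,0,0,1],[0,0,0,0,0,0,1],[0,0,0,0,0,0,1],[0,0,0,0,0,0,1]])

```text
clock: 28.3
eef_pos: [570.4, -101.0, 172.7]
eef_rot: [-3.141, 0.002, 2.876]
wrist_force: [5.0, -6.4, 3.4]
finger_gap: 29.8
finger_force: 25.0
```

Run:
```python
from h import *; look('9')
im=cv2.imread("pics/scene_9.png")[:,:,::-1].copy(); print([b for b in blobs(im,*RED)[0][:4]])
```

```text
scene 28.4 62 r 95.3 ang -20.4
28.4 [ 570.4 -100.9  172.7] [ 5.1 -5.6  3.2] 29.412068292351144 24.995304450276308
[(np.int32(175), np.float64(206.1), np.float64(235.5)), (np.int32(62), np.float64(227.0), np.float64(218.7))]
```

Request:
servo_tool(rows=[[0,0,0,0,0,0,0.3],[0,0,0,0,0,0,0.3],[0,0,0,0,0,0,0.3],[0,0,0,0,0,40,0.3],[0,0,0,0,0,40,0.3],[0,0,0,-50,20,0,0.3],[0,0,0,-50,20,0,0.3],[0,0,0,-50,20,0,0.3],[0,0,0,0,0,0,0.3],[0,0,0,0,0,0,0.3]])

```text
clock: 29.7
eef_pos: [420.1, -41.0, 252.8]
eef_rot: [3.141, 0.001, 2.876]
wrist_force: [0.8, 0.1, -0.3]
finger_gap: 65.9
finger_force: 0.0
```

Run:
```python
from h import *; look('a',("top","scene","wrist"))
a=[cv2.imread(f"pics/{n}_a.png") for n in("top","scene","wrist")]
top=cv2.hconcat([cv2.resize(a[0][150:290,240:380],(400,400),interpolation=cv2.INTER_CUBIC),cv2.resize(a[1][150:290,180:320],(400,400),interpolation=cv2.INTER_CUBIC)])
cv2.imwrite("pics/ca.png",top); cv2.imwrite("pics/wa.png",a[2])
for n,x in zip(("top","scene"),a): print(n,blobs(x[:,:,::-1].copy(),*RED)[0][:3],blobs(x[:,:,::-1].copy(),*YEL)[0][:2],blobs(x[:,:,::-1].copy(),*ORG)[0][:2])
```

```text
top 29.7 96 r 90.4 ang -21.7
scene 29.75 62 r 95.3 ang -20.4
wrist 29.8 46 r 103.9 ang -19.6
29.8 [420.2 -41.1 252.3] [0.2 0.4 0.1] 65.7590377459506 0.0
top [(np.int32(156), np.float64(338.2), np.float64(168.8)), (np.int32(96), np.float64(323.6), np.float64(185.2))] [(np.int32(146), np.float64(329.3), np.float64(195.5))] [(np.int32(201), np.float64(97.8), np.float64(266.5)), (np.int32(40), np.float64(6.5), np.float64(112.5))]
scene [(np.int32(174), np.float64(206.1), np.float64(235.4)), (np.int32(62), np.float64(227.0), np.float64(218.7))] [(np.int32(111), np.float64(231.7), np.float64(194.3))] [(np.int32(134), np.float64(426.5), np.float64(251.4)), (np.int32(86), np.float64(283.4), np.float64(191.4))]
```

View pics/ca.png

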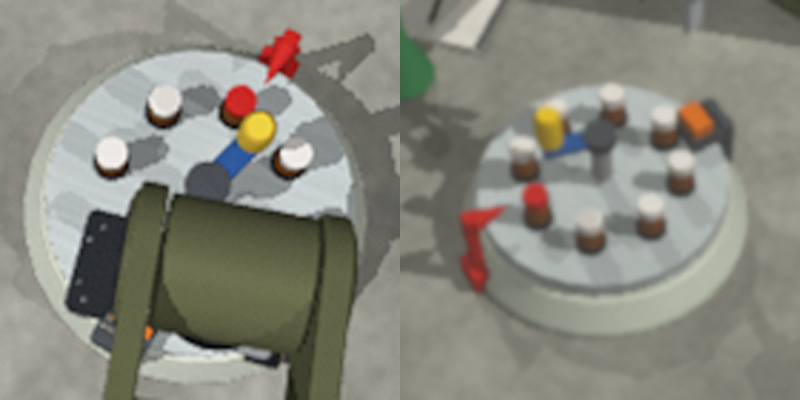

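View pics/wa.png

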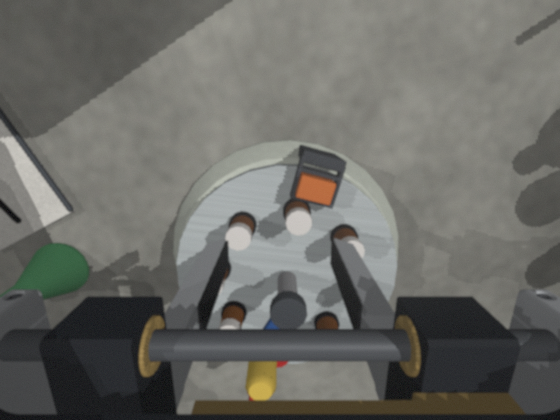

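Run:
```python
from h import *
def A(n,uv,z,ax):
    X=toplane(pose(n),uv,z)[0][:2]; v=X-ax; print(n,uv,X.round(1),np.hypot(*v).round(1),np.degrees(np.arctan2(v[1],v[0])).round(1))
for uv in((334.2,178),(334.5,177.5),(333.5,177)): A("top",uv,120,(531.5,-61))
A("top",(338.2,168.8),110,(531.5,-61)); A("top",(323.6,185.2),120,(531.5,-61))
for uv in((216.5,223.3),(217.3,223)): A("scene",uv,120,(539.5,-59))
A("scene",(227,218.7),120,(539.5,-59))
# top-view line fit of the red pointer's head
im=cv2.imread("pics/top_a.png")[:,:,::-1].copy(); m=blobs(im,*RED)[1]; m[:,:325]=0; m[182:]=0
ys,xs=np.nonzero(m); 
for z in(120,60): print(toplane(pose("top"),(xs.mean(),ys.mean()),z)[0])
print([(int(v),int(xs[ys==v].min()),int(xs[ys==v].max())) for v in np.unique(ys)])
# base circle / shoe from first top image
A("top",(286.5,259.7),108,(531.5,-61))
```

```text
top (334.2, 178) [ 634.6 -122.8] 120.2 -31.0
top (334.5, 177.5) [ 635.9 -123.7] 121.8 -31.0
top (333.5, 177) [ 637.3 -121.1] 121.7 -29.6
top (338.2, 168.8) [ 662.4 -135.6] 150.7 -29.7
top (323.6, 185.2) [615.3 -94.8] 90.4 -21.9
scene (216.5, 223.3) [ 651.1 -113.4] 124.1 -26.0
scene (217.3, 223) [ 648.9 -111.9] 121.5 -25.8
scene (227, 218.7) [620.6 -94.5] 88.5 -23.6
[ 658.71927818 -133.32200231  120.        ]
[ 676.7323985  -142.93526706   60.        ]
[(160, 341, 341), (161, 340, 343), (162, 339, 344), (163, 336, 344), (164, 336, 344), (165, 336, 343), (166, 333, 343), (167, 332, 344), (168, 331, 343), (169, 331, 342), (170, 331, 342), (171, 331, 343), (172, 333, 344), (173, 334, 343), (174, 334, 343), (175, 334, 342), (176, 334, 342), (177, 334, 334), (180, 325, 325), (181, 325, 327)]
top (286.5, 259.7) [424.5   2.4] 124.3 149.3
```

Run:
```python
from plan import *
n1=[10,18,22,22,20,18,14,8,2]+[0]*5; n2=[6,12,14,14,12,8,4]+[0]*5; n3=[6,11,12,12,8,4]+[0]*6
n4=[6,10,11,11,8,4]+[0]*6; 
for I in(.036,.042,.049):
  for sh in(.036,.04,.044,.048): print(I,sh,*[np.degrees(sim(np.radians(n)/.125,I,sh)[-1,1]).round(1) for n in(n1,n2,n3,n4)])
```

```text
0.036 0.036 57.1 17.3 9.8 8.2
0.036 0.04 53.1 15.0 8.2 6.6
0.036 0.044 49.2 13.2 6.9 5.4
0.036 0.048 45.6 11.5 5.7 4.3
0.042 0.036 54.2 16.0 9.0 7.5
0.042 0.04 50.2 13.8 7.4 6.0
0.042 0.044 46.4 12.1 6.3 4.9
0.042 0.048 42.8 10.5 5.2 3.9
0.049 0.036 51.1 14.7 8.2 6.8
0.049 0.04 47.2 12.7 6.7 5.4
0.049 0.044 43.5 11.0 5.6 4.4
0.049 0.048 40.0 9.6 4.7 3.5
```

Run:
```python
from h import *; from plan import *
print(toplane(pose("top"),(329.3,195.5),200)[0], "was 325.3,231.2 ->", toplane(pose("top"),(325.3,231.2),200)[0],"true 484.5,-88.4")
d=-np.array([6,11,12,12,8,4]); r,th,c=rows(np.radians(d)/.125,np.radians(313)); print(r.tolist(),np.degrees(th))
```

```text
[569.6397375 -97.9718193 200.       ] was 325.3,231.2 -> [484.39416929 -86.34094056 200.        ] true 484.5,-88.4
[[-4.5, -3.5], [-9.0, -5.5], [-10.5, -4.0], [-11.5, -1.5], [-8.0, 0.0], [-3.5, 0.5]] 260.0
```

Request:
servo_tool(rows=[[0,0,0,50,-20,0,0.3],[0,0,0,50,-20,0,0.3],[0,0,0,50,-20,0,0.3],[0,0,0,0,0,0,0.3],[0,0,0,0,0,-40,0.3],[0,0,0,0,0,-40,0.3],[0,0,0,0,0,0,1],[0,0,0,0,0,0,1],[0,0,0,0,0,0,1],[0,0,0,0,0,0,1],[0,0,0,0,0,0,1],[0,0,0,0,0,0,1]])

```text
clock: 31.35
eef_pos: [569.9, -100.8, 173.6]
eef_rot: [3.141, 0.002, 2.876]
wrist_force: [-0.7, -0.2, 6.0]
finger_gap: 29.5
finger_force: 25.0
```

Request:
servo_tool(rows=[[0,0,0,-4.5,-3.5,0,1],[0,0,0,-9,-5.5,0,1],[0,0,0,-10.5,-4,0,1],[0,0,0,-11.5,-1.5,0,1],[0,0,0,-8,0,0,1],[0,0,0,-3.5,0.5,0,1],[0,0,0,0,0,0,1],[0,0,0,0,0,0,1],[0,0,0,0,0,0,1],[0,0,0,0,0,0,1]])

```text
clock: 32.6
eef_pos: [522.8, -116.0, 173.5]
eef_rot: [-3.14, 0.002, 2.875]
wrist_force: [-0.7, -7.5, 6.7]
finger_gap: 29.1
finger_force: 25.0
```

Run:
```python
from h import *; look('b')
```

```text
wrist 32.6 510 r 94.5 ang -37.0
scene 32.7 60 r 93.5 ang -32.1
32.7 [ 522.8 -116.   173.6] [-0.4 -6.8  7.2] 29.599124747067897 25.00290716823656
```

Run:
```python
from plan import *
n1=[10,18,22,22,20,18,14,8,2]+[0]*5; n2=[6,12,14,14,12,8,4]+[0]*5; n3=[6,11,12,12,8,4]+[0]*6
n4=[6,9,9,7,4]+[0]*6; n5=[6,9,9,5]+[0]*6;n6=[6,9,7,3]+[0]*6
for I,sh in((.036,.04),(.042,.03),(.049,.026),(.049,.03)): print(I,sh,*[np.degrees(sim(np.radians(n)/.125,I,sh)[-1,1]).round(1) for n in(n1,n2,n3,n4,n5,n6)])
for n in (n4,n5,n6): print(rows(np.radians(n)/.125,np.radians(260))[0][:6].tolist())
```

```text
0.036 0.04 53.1 15.0 8.2 2.3 1.6 0.9
0.042 0.03 60.6 19.9 11.8 4.7 3.4 2.3
0.049 0.026 61.4 21.2 12.9 5.4 3.9 2.8
0.049 0.03 57.3 18.4 10.8 4.2 3.0 2.1
[[5.5, -0.5], [9.0, 0.0], [8.5, 1.5], [6.5, 2.0], [3.5, 1.5], [0.0, 0.0]]
[[5.5, -0.5], [9.0, 0.0], [8.5, 1.5], [4.5, 1.0], [0.0, 0.0], [0.0, 0.0]]
[[5.5, -0.5], [9.0, 0.0], [6.5, 1.0], [3.0, 0.5], [0.0, 0.0], [0.0, 0.0]]
```

Request:
servo_tool(rows=[[0,0,0,5.5,-0.5,0,1],[0,0,0,9,0,0,1],[0,0,0,8.5,1.5,0,1],[0,0,0,5.5,1.5,0,1],[0,0,0,2.5,1,0,1],[0,0,0,0,0,0,1],[0,0,0,0,0,0,1],[0,0,0,0,0,0,1]])

```text
clock: 33.75
eef_pos: [554.0, -111.8, 173.6]
eef_rot: [-3.141, 0.002, 2.876]
wrist_force: [1.3, -1.4, 6.0]
finger_gap: 29.5
finger_force: 25.0
```

Run:
```python
from h import *; look('c',("scene","wrist"))
```

```text
scene 33.75 63 r 94.6 ang -26.3
wrist 33.8 87 r 103.9 ang -27.0
33.8 [ 554.  -111.8  173.5] [ 2.  -1.5  6.5] 29.85009699834339 25.0011114240624
```

Request:
servo_tool(rows=[[0,0,0,0,0,0,0.3],[0,0,0,0,0,0,0.3],[0,0,0,0,0,0,0.3],[0,0,0,0,0,40,0.3],[0,0,0,0,0,40,0.3],[0,0,0,-50,20,0,0.3],[0,0,0,-50,20,0,0.3],[0,0,0,-50,20,0,0.3],[0,0,0,0,0,0,0.3]])

```text
clock: 34.98
eef_pos: [401.6, -50.5, 253.1]
eef_rot: [3.141, 0.001, 2.877]
wrist_force: [0.8, -0.2, 0.2]
finger_gap: 65.6
finger_force: 0.0
```

Run:
```python
from h import *; look('d',("top","scene"))
im=cv2.imread("pics/top_d.png"); cv2.imwrite("pics/cd.png",cv2.resize(im[150:250,290:370],(640,800)[:1]+(600,),interpolation=cv2.INTER_CUBIC)); print(blobs(im[:,:,::-1].copy(),*RED)[0][:3])
```

```text
top 34.975 97 r 90.1 ang -28.5
scene 35.025 62 r 94.7 ang -26.6
35.025 [403.1 -51.1 253.1] [ 0.7 -0.2  0.5] 65.90002481258377 0.0
[(np.int32(158), np.float64(338.3), np.float64(168.7)), (np.int32(97), np.float64(327.3), np.float64(187.0))]
```

View pics/cd.png

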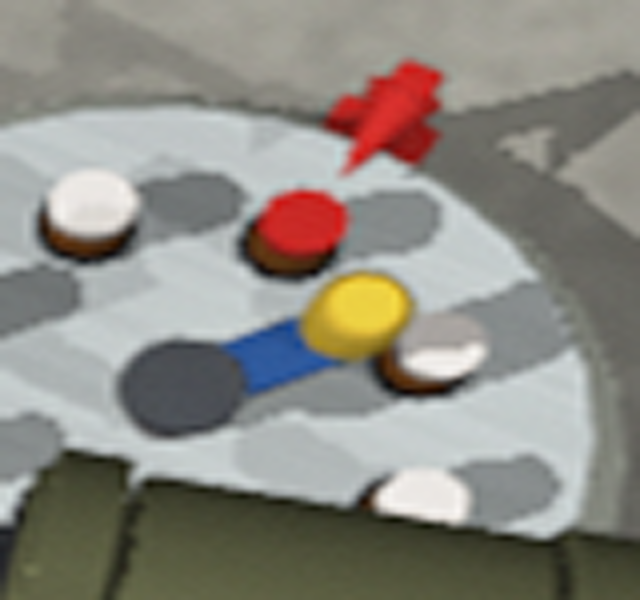

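Run:
```python
from h import *
P=pose("top")
hub=toplane(P,(312.7,214.6),158)[0][:2]; print("hub",hub)
for ax in((531.5,-61),hub,(532.2,-61)):
  for nm,uv,z in(("tip",(333.0,178.6),112),("tip",(333,178.6),120),("tail",(343.5,161),112),("blob",(338.3,168.7),110),("cap",(328.0,187.2),122),("capblob",(327.3,187),120),("shoe0",(286.5,259.7),108)):
    v=toplane(P,uv,z)[0][:2]-ax; print(nm,np.hypot(*v).round(1),np.degrees(np.arctan2(v[1],v[0])).round(1),end=" | ")
  print()
```

```text
hub [531.24020367 -61.54082936]
tip 119.7 -30.0 | tip 117.2 -30.0 | tail 175.9 -30.4 | blob 151.1 -29.7 | cap 89.9 -29.9 | capblob 90.1 -28.7 | shoe0 124.3 149.3 | 
tip 119.7 -29.7 | tip 117.2 -29.7 | tail 175.9 -30.2 | blob 151.1 -29.5 | cap 89.9 -29.5 | capblob 90.0 -28.3 | shoe0 124.4 149.1 | 
tip 119.1 -30.2 | tip 116.6 -30.2 | tail 175.3 -30.5 | blob 150.5 -29.9 | cap 89.3 -30.1 | capblob 89.5 -28.9 | shoe0 124.9 149.5 |
```

The top crop shows the red cap at (305,224), in line with the pointer tip at (345,172) to within about 1°, and the grip is released. I will check that it is standing still, then hand in.

Run:
```python
from h import *; look('e',("top","top")); print(manip.sign_off())
```

```text
top 35.075 97 r 90.1 ang -28.5
top 35.125 98 r 90.0 ang -28.7
35.125 [404.2 -51.6 252.7] [ 0.3 -0.1  0.2] 65.87774584479929 0.0
the job is handed in; nothing more can be done
None
```

The job is handed in at about 35 s: the carousel averaged about 24 turns per minute over 10 s, so it should have held 22–28 for well over six. It now stands still with the red cap about 1° from the pointer and the crank released; I overshot the pointer at first and turned it back briefly clockwise.

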